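# Tip a flush pen case out of its display tray and set it in the corner of the sloping stand

## Robot

A 7-joint arm with a two-finger parallel gripper is mounted at the origin on a cart in front of the work surface, level with it; the furniture and walls round the work are solid. World frame = base frame: x ahead of the robot, y to its left, z up, the work surface at z = 0. Lengths are in m, angles in rad, forces in N, time in s.
With the tool pointing down it reaches from about 0.425 to 0.925 m from the base axis. Payload 6.8 kg.
Tool frame: the origin (TCP) lies on the centre line of the jaws, within the pads' length; the fingertips stand 14 mm ahead of it and the grasp point (between the pads) lies 5 mm behind it (bot.finger_overhang is the distance from the TCP to the fingertips, in m); z points along the fingers, y is the line along which they close (so a half turn about z gives the same grasp; the last joint's range is limited). The gripper opens to 85 mm and grips with 20 to 120 N. Pads are 22 mm wide; open, the fingers measure 114 mm over their backs; the gripper's body (76 mm by 85 mm) begins 54 mm behind the grasp point. The pads swing forward as they close: fully open they stand 13 mm farther back than shut.
Start: joints at [-1.209, 0.477, 0.022, 1.555, -0.011, 1.109, -0.083], TCP at [0.306, 0.602, 0.245] pointing down, gripper open.
Joint ranges: [-2.96, 2.96], [-0.34, 2.1], [-1.41, 1.46], [0.24, 2.44], [-1.37, 4.51], [0.17, 1.92], [-2.96, 2.96]. Speed limits (rad/s): [2.39, 2.39, 3.14, 3.14, 3.14, 3.14, 3.14].

## Interface

Orientations are given as a unit quaternion [w, x, y, z].
In Python, from station import bot gives the robot as it stands.
- The arm moves only by the shell command python3 -m inch 'ROWS' [OPENING] [FORCE]. ROWS is JSON, a list of rows, each a list of 4 numbers: the shift along the tool's x, y, z in m, then the turn about the tool's z in degrees. A call has 1 to 12 rows; each row shifts and turns the commanded pose from where the row before left it, along the tool's axes as they then stand; what a row does not reach is not made up. A row lasts 1/10 s, in which the tool goes at most 50 mm and 8.59 degrees, less where a joint would pass 70% of its speed; a pose out of reach is approached as far as the arm can. A call is refused whole if a number of a shift passes 0.05 or a number of a turn 8.59, either way. A call with a gripper value outside its range is refused whole. OPENING is the finger opening in m, from 0 to 0.0854, set as the call begins (- or left out, the last holds). The fingers move at their own pace and stop on an object; FORCE is the grip in N (left out, the last holds). Time passes only in rows, so rows that do not move let the fingers close. It gives the time, the measured TCP pose, the force, the opening and the grip force at its end, in the units of the state.
- bot.get_obs(): the state, without advancing time (a new reading comes with each control period).
- bot.read_camera(name): name is "side" or "top"; returns a dict with "color" (400x640x3 uint8, red, green, blue), "mtx" (3x3 intrinsics, pixels), "world_from_camera" (4x4, takes a point from camera to world coordinates). Camera axes: x right, y up, looking along -z (the intrinsics and any distortion apply to the point x, -y, -z); pixel columns grow to the right and rows downward; lengths in m; the calibration is good to about 2 mm. A picture is of the moment at which its call begins. There is no depth.
- bot.hand_in(): hands the job in; it is judged then, once.
The state is a dict: "t": time; "q": joint angles; "joint_vel": joint speeds; "joint_torque": joint torques, N m; "eef_pos": TCP position; "tool_rot": TCP orientation; "contact_force": force on the tool from outside, world axes, zero at the start; "torque": the same for the moment, N m; "gripper_width": opening from 0.0 (shut) to 1.0 (fully open); "grasp_force": force on a finger pad.
Only numpy, scipy, OpenCV 4.12 (cv2) and the standard library are available. Lean on these libraries where they do the work, as an engineer would, in place of code of your own. Each camera call takes 0.05 s, during which the arm holds its last target. There are 200 camera calls.

## Task

The wine-red pen case (from above its clear lid looks pale mauve) lies flush in its pocket of the plywood tray with no room for fingers: press down on its end that gives, so that the other end tips up and stays up, then take it by that raised end. Lay it, lid side up, lengthwise up the sloping counter stand, under its hood, without dropping it (keep hold until it rests on the board), and push it fully home into the stand's corner, against both the ledge below and the cheek at the left. Leave the other things on the table where they are.

Things in the scene. Friction and masses are not known exactly. Their poses are not given: they have to be found in the camera images.
- case_centre (a point): Centre (half-way up) of the loose pen case, a closed box 50 x 150 x 24 mm, wine red, clear lid, 0.09 kg; y along the 150 mm, x along the 50, z out of the lid (up). Level at first, lid flush with the tray top, 2 mm clear all round. Pressed at its hollow end (under 1 N) it sinks; once pressed about 20 mm down there it stays tipped at 28 degrees, the sides of the raised end free to grip.
- pocket_centre (a point): Mouth centre of the case's pocket (54 mm in x, 154 in y), level with the top of the fixed plywood tray, 128 x 190 x 65 mm, whose middle is 25 mm to +x. Hidden under the case a firm block fills one half of its length, to 3 mm past the middle; the other half is hollow, 34 mm deep. Which end is hollow varies and can only be felt: the firm end does not give. A shallow pocket at +x holds two pens.
- stand_corner (a point): Corner of the fixed wooden stand, 18 mm above the table: sloping board (blue cloth), ledge at the foot and cheek at the left meet here. x points up the slope (30 degrees), y left along the ledge, out through the cheek, z out of the board. Board 156 mm (x) by 160 (-y). Ledge 14, cheek 20 mm high. A hood 186 mm above the table hangs 27 mm forward over the board's top end: tilt the tool to clear it.
- tape_red: Bystander: roll of red tape, 50 mm across, 20 mm high, loose on the table; origin at the centre of its underside, z up. Not to be moved.
- desk_stapler: Bystander: red and black stapler 34 x 139 x 41 mm, loose; origin at the centre of its underside, long along y, z up. Not to be moved.
- pen_box: Bystander: wooden box 63 x 150 x 45 mm, loose; origin at the centre of its underside, long along y, z up. Not to be moved.

How it is judged:
By the outcome, as a careful person would: the job done as asked, in the order asked, and still so for the second after the job is handed in, with the robot touching nothing.
It also fails if it takes over 72 s, if anything falls off the work surface, if the arm or the gripper's body presses on something with over 40 N, if the wrist force passes 120 N, or if a joint passes its speed limit or range.

## Working session

There is one attempt and no reset: what is moved stays moved. The work goes in short steps, Python scripts to look and compute and a shell command to move; the robot and the scene stay as the last step left them, time stands still between calls to the robot, and variables do not carry over. Pictures are saved under pics/ and viewed, at most 10 in all, crops included, and the job is handed in when it is done.

```bash
mkdir -p pics; ls
python3 - <<'E'
from station import bot
import cv2,numpy as np
o=bot.get_obs()
print({k:np.round(v,3).tolist() for k,v in o.items()})
for n in("top","side"):
    c=bot.read_camera(n); cv2.imwrite(f"pics/{n}0.png",c["color"][:,:,::-1]); np.savez(f"pics/{n}0.npz",**c)
    print(n,c["mtx"].round(1).tolist(),c["world_from_camera"].round(3).tolist(), c.keys())
E
```

```text
pics
{'t': 0.0, 'q': [-1.209, 0.478, 0.022, 1.556, -0.012, 1.109, -0.083], 'joint_vel': [-0.0, 0.001, -0.0, 0.001, 0.001, 0.001, -0.001], 'joint_torque': [0.0, -59.646, 1.608, -28.12, 0.012, 0.01, -0.0], 'eef_pos': [0.305, 0.601, 0.244], 'tool_rot': [-0.0, 0.233, 0.973, -0.001], 'contact_force': [-0.395, 0.782, 0.396], 'torque': [0.004, 0.009, -0.02], 'grasp_force': 0.0, 'gripper_width': 0.999}
top [[371.0, 0.0, 319.5], [0.0, 371.0, 197.6], [0.0, 0.0, 1.0]] [[0.013, 0.981, -0.194, 0.33], [-1.0, 0.011, -0.011, 0.031], [-0.009, 0.194, 0.981, 0.969], [0.0, 0.0, 0.0, 1.0]] dict_keys(['color', 'mtx', 'world_from_camera'])
side [[496.2, 0.0, 320.2], [0.0, 496.2, 199.8], [0.0, 0.0, 1.0]] [[0.98, 0.057, -0.189, 0.265], [-0.197, 0.384, -0.902, -1.096], [0.021, 0.921, 0.388, 0.555], [0.0, 0.0, 0.0, 1.0]] dict_keys(['color', 'mtx', 'world_from_camera'])
```

View pics/top0.png

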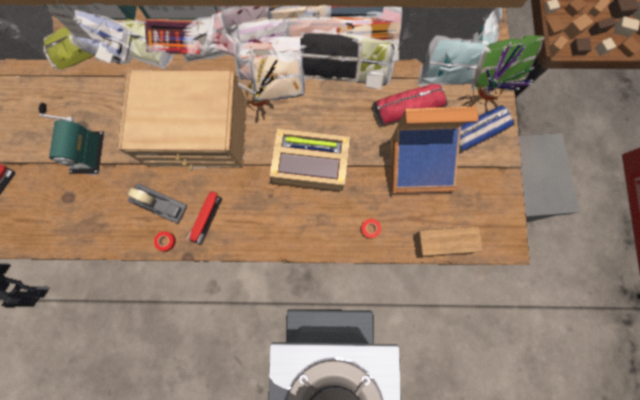

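View pics/side0.png

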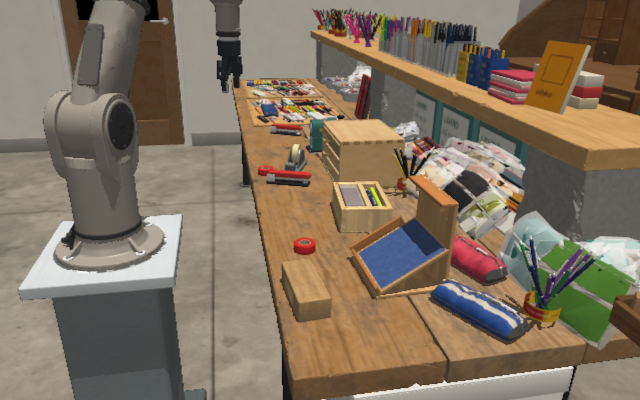

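Top view: the tray is at about (310,160) with the mauve case at (309,164) and the pens on its far side. The stand is at (425,155) with its hood at the far end (440,116). Nearby are the tape (371,229) and pen box (450,242); the stapler (205,218) is further left. Next I'll measure the corners.

```bash
cat > h.py <<'E'
import numpy as np,cv2
def ray(c,u,v):
    M=c["world_from_camera"];K=c["mtx"]
    d=np.array([(u-K[0,2])/K[0,0],-(v-K[1,2])/K[1,1],-1.])
    return M[:3,3],M[:3,:3]@d
def onz(c,u,v,z):
    o,d=ray(c,u,v); return o+d*(z-o[2])/d[2]
def proj(c,p):
    M=c["world_from_camera"];K=c["mtx"]; q=M[:3,:3].T@(np.asarray(p)-M[:3,3])
    return np.array([K[0,2]+K[0,0]*q[0]/-q[2],K[1,2]+K[1,1]*q[1]/q[2]])
E
python3 - <<'E'
import numpy as np,cv2
from h import *
t=dict(np.load("pics/top0.npz"));s=dict(np.load("pics/side0.npz"))
def mask(c,roi,f):
    x0,y0,x1,y1=roi;hsv=cv2.cvtColor(c["color"],cv2.COLOR_RGB2HSV).astype(int)
    m=np.zeros(hsv.shape[:2],np.uint8);m[y0:y1,x0:x1]=f(hsv[y0:y1,x0:x1]);
    n,l,st,_=cv2.connectedComponentsWithStats(m.astype(np.uint8));k=1+st[1:,4].argmax();return (l==k).astype(np.uint8)
hs=cv2.cvtColor(t["color"],cv2.COLOR_RGB2HSV);print("case hsv",hs[164,309],"tray",hs[185,309],"board",hs[160,420],"rim",hs[160,459])
m=mask(t,(265,125,355,195),lambda h:(h[...,1]<75)&(h[...,2]>60))
p=cv2.findContours(m,0,1)[0][0][:,0,:]
r=cv2.minAreaRect(p);b=cv2.boxPoints(r);print("case",r)
w=np.array([onz(t,u,v,.065) for u,v in b]);print(w.round(4),w.mean(0),[np.linalg.norm(w[i]-w[i-1]).round(4) for i in range(4)])
mb=mask(t,(380,100,480,200),lambda h:(h[...,0]>100)&(h[...,0]<130)&(h[...,1]>100))
p=cv2.findContours(mb,0,1)[0][0];print("board top",cv2.approxPolyDP(p,3,True)[:,0].tolist())
mb=mask(s,(345,215,450,300),lambda h:(h[...,0]>100)&(h[...,0]<130)&(h[...,1]>100))
p=cv2.findContours(mb,0,1)[0][0];print("board side",cv2.approxPolyDP(p,3,True)[:,0].tolist())
a=cv2.resize(t["color"][100:200,260:480],None,fx=3.4,fy=3.4,interpolation=2)
d=cv2.resize(s["color"][165:305,320:470],None,fx=1.7*1.4,fy=1.7*1.4,interpolation=2)
o=np.zeros((a.shape[0]+0,0,3),np.uint8)
H=a.shape[0]+d.shape[0];W=max(a.shape[1],d.shape[1]);o=np.zeros((min(H,700),W,3),np.uint8)
d=d[:600-a.shape[0]];o=np.zeros((a.shape[0]+d.shape[0],W,3),np.uint8);o[:a.shape[0],:a.shape[1]]=a;o[a.shape[0]:,:d.shape[1]]=d
cv2.imwrite("pics/crop.png",o[:,:,::-1]);print(o.shape)
E
```

```text
case hsv [177  32 158] tray [16 96 98] board [112 118 141] rim [ 14 103 181]
case ((308.52996826171875, 165.40728759765625), (58.76396560668945, 19.409683227539062), 6.581944942474365)
[[ 0.5744  0.1456  0.065 ]
 [ 0.6253  0.1417  0.065 ]
 [ 0.6089 -0.007   0.065 ]
 [ 0.5585 -0.0016  0.065 ]] [0.59177248 0.06968484 0.065     ] [np.float64(0.1481), np.float64(0.051), np.float64(0.1496), np.float64(0.0507)]
board top [[456, 130], [401, 132], [399, 184], [422, 179], [442, 165], [449, 168], [446, 172], [449, 168], [451, 171], [449, 181], [445, 182], [450, 183]]
board side [[415, 220], [360, 253], [381, 287], [443, 249]]
(600, 748, 3)
```

View pics/crop.png

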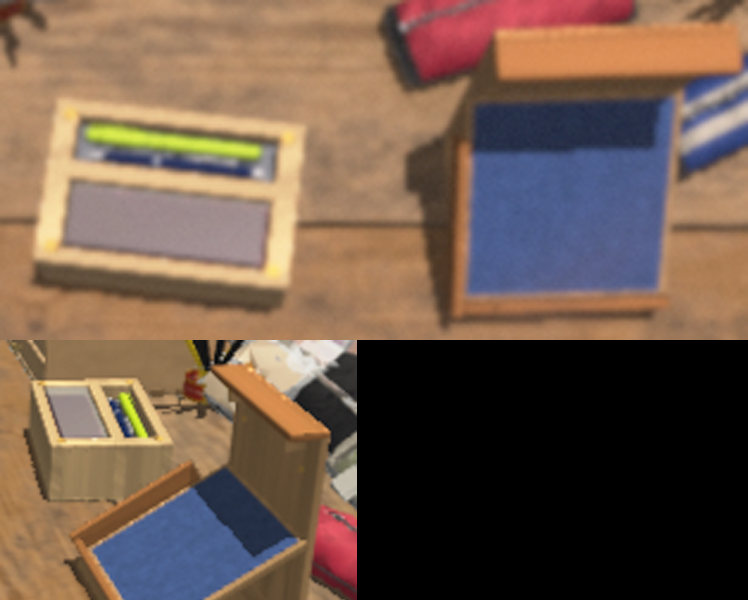

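Crop: the case lid spans (65–270, 180–265). The blue board spans (467–675, 97–295), with the cheek on its left, the ledge at its foot and the hood at the top. The case measures 51 x 149 mm at z = 65 mm, which matches the given size. Rows can't tilt the tool, so I plan to keep the gripped end at the foot of the stand, clear of the hood. The case will pivot in the pads as its far end meets the board.

```bash
python3 - <<'E'
import numpy as np
from h import *
from scipy.optimize import least_squares
from station import bot
t=dict(np.load("pics/top0.npz"));s=dict(np.load("pics/side0.npz"))
print("overhang",bot.finger_overhang)
obs=[(t,(397.4,186.8),(0,0,.016)),(t,(454.3,185.5),(0,-.16,.014)),(t,(458.5,128.5),(.156,-.16,0)),
(s,(443,249),(.156,-.16,0)),(s,(415,220),(.156,0,0)),(s,(360,253),(0,0,.014)),(s,(381,287),(0,-.16,.014))]
def W(p,q):
    c,n=np.cos(p[2]),np.sin(p[2]);a=np.radians(30)
    x,y,z=q; h=x*np.cos(a)-z*np.sin(a);v=x*np.sin(a)+z*np.cos(a)
    return np.array([p[0]+c*h-n*y,p[1]+n*h+c*y,.018+v])
f=lambda p:np.concatenate([proj(c,W(p,q))-u for c,u,q in obs])
r=least_squares(f,[.55,-.2,0]);print(r.x,np.degrees(r.x[2]),r.fun.reshape(-1,2).round(1).tolist())
for q in[(0,0,0),(.156,0,0),(0,-.16,0),(.156,-.16,0)]:print(q,W(r.x,q).round(3))
for n,u in[("tape",(371,229)),("penbox",(450,242))]:print(n,onz(t,*u,.02).round(3))
o=bot.get_obs();print(o["eef_pos"].round(3))
E
python3 -m inch '[[0,0,0,8.5],[0,0,0,8.5],[0,0,0,8.5],[0,0,0,8.5],[0,0,0,8.5],[0,0,0,8.5],[0,0,0,8.5],[0,0,0,8.5]]' 0
```

```text
overhang 0.014
[ 0.54973536 -0.1548715   0.03147512] 1.8033912998956698 [[-1.8, 1.7], [3.0, 1.5], [3.1, -3.1], [6.5, 0.3], [1.5, -4.5], [-5.8, -5.7], [-2.9, -1.1]]
(0, 0, 0) [ 0.55  -0.155  0.018]
(0.156, 0, 0) [ 0.685 -0.151  0.096]
(0, -0.16, 0) [ 0.555 -0.315  0.018]
(0.156, -0.16, 0) [ 0.69  -0.311  0.096]
tape [ 0.437 -0.092  0.02 ]
penbox [ 0.407 -0.292  0.02 ]
[0.305 0.601 0.244]
t: 0.9
eef_pos: [0.3054, 0.6016, 0.2447]
tool_rot: [0.0, 0.739, 0.674, -0.0]
contact_force: [0.2, -0.3, -0.3]
gripper_width: 0.001
grasp_force: 0.0
```

```bash
python3 -m inch '[[-0.037,0.0278,0,0],[-0.037,0.0278,0,0],[-0.037,0.0278,0,0],[-0.037,0.0278,0,0],[-0.037,0.0278,0,0],[-0.037,0.0278,0,0],[-0.037,0.0278,0,0],[-0.037,0.0278,0,0],[-0.037,0.0278,0,0],[-0.037,0.0278,0,0],[-0.037,0.0278,0,0],[-0.037,0.0278,0,0]]'
python3 - <<'E'
import numpy as np
from h import *
from scipy.optimize import least_squares
from station import bot
t=dict(np.load("pics/top0.npz"));s=dict(np.load("pics/side0.npz"))
def quad(c,roi):
    x0,y0,x1,y1=roi;k=4
    im=cv2.resize(c["color"][y0:y1,x0:x1],None,fx=k,fy=k,interpolation=cv2.INTER_CUBIC)
    h=cv2.cvtColor(im,cv2.COLOR_RGB2HSV);m=cv2.inRange(h,(100,70,20),(130,255,255))
    n,l,st,_=cv2.connectedComponentsWithStats(m);m=(l==1+st[1:,4].argmax()).astype(np.uint8)
    m=cv2.morphologyEx(m,cv2.MORPH_OPEN,np.ones((9,9)))
    p=max(cv2.findContours(m,0,1)[0],key=cv2.contourArea)
    q=cv2.approxPolyN(cv2.convexHull(p),4,ensure_convex=True).reshape(-1,2)
    return (q+.5)/k-.5+[x0,y0]
print(quad(t,(380,118,475,200)).round(1).tolist());print(quad(s,(340,205,455,305)).round(1).tolist())
E
```

```text
t: 2.1
eef_pos: [0.6003, 0.1293, 0.245]
tool_rot: [-0.0, 0.737, 0.676, -0.0]
contact_force: [0.7, 0.5, 0.4]
gripper_width: 0.001
grasp_force: 0.0
[[452.1, 183.9], [397.4, 185.4], [399.9, 130.9], [457.4, 128.9]]
[[444.6, 249.1], [380.9, 288.4], [358.4, 252.9], [413.9, 218.1]]
```

```bash
python3 -m inch '[[0,0,0.05,0],[0,0,0.05,0],[0,0,0.04,0],[0,0,0.02,0],[0,0,0,0],[0,0,0,0]]'; python3 -m inch '[[0,0,0.003,0],[0,0,0.003,0],[0,0,0,0]]'
python3 - <<'E'
import numpy as np
from h import *
from scipy.optimize import least_squares
t=dict(np.load("pics/top0.npz"));s=dict(np.load("pics/side0.npz"))
obs=[(t,(397.4,186),(0,0,.016)),(t,(453,185),(0,-.16,.014)),(t,(457.8,128.7),(.156,-.16,0)),
(s,(445.5,249.1),(.156,-.16,0)),(s,(414,219),(.156,0,0)),(s,(358.2,252.6),(0,0,.014)),(s,(381,288.4),(0,-.16,.014))]
def W(p,q):
    c,n=np.cos(p[2]),np.sin(p[2]);a=np.radians(30)
    x,y,z=q; h=x*np.cos(a)-z*np.sin(a);v=x*np.sin(a)+z*np.cos(a)
    return np.array([p[0]+c*h-n*y,p[1]+n*h+c*y,.018+v])
for sel in(obs,obs[:3],obs[3:]):
    f=lambda p:np.concatenate([proj(c,W(p,q))-u for c,u,q in sel])
    r=least_squares(f,[.55,-.2,0]);print(r.x.round(4),np.degrees(r.x[2]).round(1),r.fun.reshape(-1,2).round(1).tolist())
# triangulate top corners
def tri(a,b):
    (o1,d1),(o2,d2)=ray(t,*a),ray(s,*b);k=np.linalg.lstsq(np.c_[d1,-d2],o2-o1,rcond=None)[0]
    p,q=o1+k[0]*d1,o2+k[1]*d2;return ((p+q)/2).round(4),np.linalg.norm(p-q).round(4)
print(tri((457.8,128.7),(445.5,249.1)),tri((399.5,130.5),(414,219)),tri((397.4,186),(358.2,252.6)),tri((453,185),(381,288.4)))
E
```

```text
t: 2.7
eef_pos: [0.5997, 0.1308, 0.0849]
tool_rot: [-0.0, 0.737, 0.676, -0.001]
contact_force: [-0.7, -0.2, 0.2]
gripper_width: 0.0
grasp_force: 0.0
t: 3.0
eef_pos: [0.5999, 0.1311, 0.0795]
tool_rot: [0.0, 0.737, 0.676, 0.0]
contact_force: [0.2, -0.1, -0.2]
gripper_width: -0.002
grasp_force: 0.0
[ 0.549  -0.1549  0.0447] 2.6 [[-1.8, 2.7], [4.3, 1.5], [3.0, -3.8], [4.2, -0.3], [1.9, -3.8], [-4.2, -5.3], [-2.2, -2.5]]
[ 0.5511 -0.1494  0.0286] 1.6 [[-4.0, 1.9], [2.2, 1.6], [1.7, -3.7]]
[ 0.5446 -0.165   0.0588] 3.4 [[4.9, 1.7], [1.4, -2.1], [-5.0, -2.9], [-1.7, 0.4]]
(array([ 0.6841, -0.3027,  0.0921]), np.float64(0.0029)) (array([ 0.6768, -0.1572,  0.0911]), np.float64(0.0001)) (array([ 0.5507, -0.1624,  0.0201]), np.float64(0.0007)) (array([ 0.5561, -0.3082,  0.0191]), np.float64(0.001))
```

```bash
python3 -m inch '[[0,0,0.002,0],[0,0,0.002,0],[0,0,0,0]]'; python3 -m inch '[[0,0,0.002,0],[0,0,0,0]]'
```

```text
t: 3.3
eef_pos: [0.6002, 0.1311, 0.0792]
tool_rot: [-0.001, 0.737, 0.676, 0.001]
contact_force: [-11.9, -1.1, 32.3]
gripper_width: -0.0
grasp_force: 16.0
t: 3.5
eef_pos: [0.6003, 0.1311, 0.0791]
tool_rot: [-0.001, 0.737, 0.676, 0.001]
contact_force: [-18.4, -2.5, 48.5]
gripper_width: 0.0
grasp_force: 24.3
```

```bash
python3 -m inch '[[0,0,-0.015,0],[-0.039,-0.001,0,0],[-0.039,-0.001,0,0],[-0.0385,-0.0015,0,0],[0,0,0.007,0],[0,0,0,0]]'; python3 -m inch '[[0,0,0.003,0],[0,0,0.002,0],[0,0,0.002,0],[0,0,0,0]]'
```

```text
t: 4.1
eef_pos: [0.586, 0.0141, 0.081]
tool_rot: [-0.0, 0.738, 0.675, -0.0]
contact_force: [-0.4, -0.1, 0.6]
gripper_width: -0.002
grasp_force: 0.0
t: 4.5
eef_pos: [0.5866, 0.0162, 0.0741]
tool_rot: [-0.0, 0.736, 0.677, 0.0]
contact_force: [-0.0, -0.4, -0.4]
gripper_width: -0.0
grasp_force: 0.0
```

```bash
python3 -m inch '[[0,0,0.006,0],[0,0,0.005,0],[0,0,0.004,0],[0,0,0,0]]'; python3 -m inch '[[0,0,0.003,0],[0,0,0.002,0],[0,0,0,0]]'
```

```text
t: 4.9
eef_pos: [0.5862, 0.015, 0.0589]
tool_rot: [-0.0, 0.737, 0.676, -0.0]
contact_force: [-0.5, -0.6, 1.3]
gripper_width: 0.004
grasp_force: 0.7
t: 5.2
eef_pos: [0.5868, 0.0149, 0.0577]
tool_rot: [-0.001, 0.737, 0.676, 0.001]
contact_force: [-11.8, 0.3, 36.5]
gripper_width: 0.001
grasp_force: 16.4
```

```bash
python3 -m inch '[[0,0,-0.02,0],[0,0,-0.05,0],[0,0,-0.05,0],[0,0,-0.03,0],[-0.03,-0.03,0,0],[0,-0.05,0,0],[0,-0.05,0,0],[0,0,0,0]]' 0.0854
python3 - <<'E'
import numpy as np
from h import *
from station import bot
o=[]
for n in("top","side"):
    c=bot.read_camera(n);np.savez(f"pics/{n}1.npz",**c)
    x0,y0=(260,105) if n=="top" else (320,165)
    o.append(cv2.resize(c["color"][y0:y0+100,x0:x0+100],None,fx=4,fy=4,interpolation=2))
cv2.imwrite("pics/tip.png",np.hstack(o)[:,:,::-1])
E
```

```text
t: 6.0
eef_pos: [0.4459, -0.0041, 0.2021]
tool_rot: [-0.004, 0.737, 0.676, -0.003]
contact_force: [0.8, 0.4, -1.7]
gripper_width: 1.002
grasp_force: 0.0
```

View pics/tip.png

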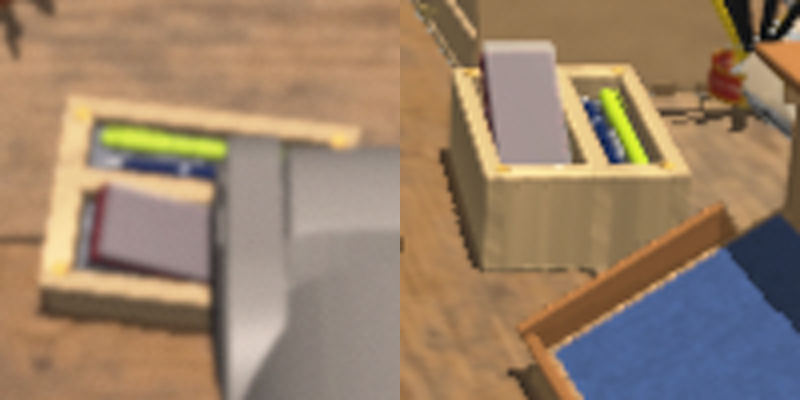

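The side view shows the case tipped with its far (+y) end raised. In the top view the lid's raised end is at crop x≈103, with the wine-red side showing. Next I'll check that end against the geometry and work out the move.

```bash
cat >> h.py <<'E'
def delta(target,o):
    w,x,y,z=o["tool_rot"]; from scipy.spatial.transform import Rotation as R
    r=R.from_quat([x,y,z,w]).as_matrix(); yaw=np.degrees(np.arctan2(r[1,1],r[0,1]))
    return (r.T@(np.asarray(target)-o["eef_pos"])).round(4), yaw.round(1)
E
python3 - <<'E'
from h import *
from station import bot
t=dict(np.load("pics/top1.npz"));s=dict(np.load("pics/side1.npz"))
for p in[(107,190),(97,258)]:print(onz(t,p[0]/4+260,p[1]/4+105,.0988).round(4))
for p in[(482-400,52),(553-400,42)]:print(onz(s,p[0]/4+320,p[1]/4+165,.0988).round(4))
print(delta((.5952,.1035,.13),bot.get_obs()))
E
```

```text
[0.6141 0.1221 0.0988]
[0.5709 0.1269 0.0988]
[0.5703 0.1018 0.0988]
[0.6224 0.1139 0.0988]
(array([0.1185, 0.1321, 0.0745]), np.float64(-4.9))
```

```bash
python3 -m inch '[[0.0296,0.033,0,0.4],[0.0296,0.033,0,0.4],[0.0296,0.033,0,0],[0.0297,0.033,0,0],[0,0,0.05,0],[0,0,0.03,0],[0,0,0.025,0],[0,0,0.012,0],[0,0,0,0],[0,0,0,0]]' 0.062 25
python3 - <<'E'
from h import *
from station import bot
print(delta((.5952,.1035,.0765),bot.get_obs()),bot.get_obs()["contact_force"].round(1))
o=[]
for n in("top","side"):
    c=bot.read_camera(n)
    x0,y0=(260,105) if n=="top" else (320,155)
    o.append(cv2.resize(c["color"][y0:y0+100,x0:x0+100],None,fx=4,fy=4,interpolation=2))
cv2.imwrite("pics/grasp.png",np.hstack(o)[:,:,::-1])
E
```

```text
t: 7.1
eef_pos: [0.5982, 0.102, 0.088]
tool_rot: [0.0, 0.742, 0.671, 0.001]
contact_force: [0.5, 0.7, 0.3]
gripper_width: 0.724
grasp_force: 0.0
(array([ 0.0012, -0.0032,  0.0115]), np.float64(-5.7)) [0.5 0.7 0.3]
```

View pics/grasp.png

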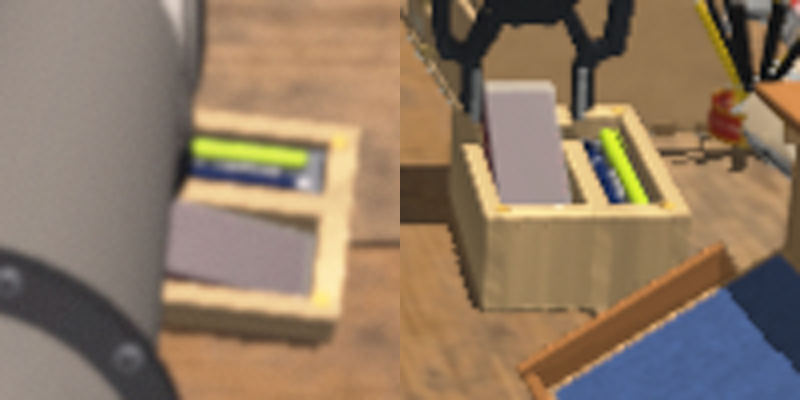

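The fingers straddle the raised end, at crop x≈475 and 580 with the case at 485–558. A shift of about 3 mm toward -x will centre them, as the computed delta also says.

```bash
python3 -m inch '[[0.001,-0.003,0,0],[0,0,0.005,0],[0,0,0.004,0],[0,0,0,0]]'; python3 -m inch '[[0,0,0.003,0],[0,0,0,0]]'
```

```text
t: 7.6
eef_pos: [0.5935, 0.1032, 0.0777]
tool_rot: [-0.0, 0.741, 0.671, -0.0]
contact_force: [-0.9, 0.3, 0.5]
gripper_width: 0.725
grasp_force: 0.0
t: 7.8
eef_pos: [0.5938, 0.1031, 0.0749]
tool_rot: [-0.0, 0.742, 0.671, -0.0]
contact_force: [-0.5, -0.0, 0.1]
gripper_width: 0.731
grasp_force: 0.0
```

```bash
python3 -m inch '[[0,0,0,0],[0,0,0,0],[0,0,0,0],[0,0,0,0],[0,0,0,0]]' 0.04 30
```

```text
t: 8.3
eef_pos: [0.595, 0.1032, 0.0762]
tool_rot: [0.0, 0.742, 0.671, 0.001]
contact_force: [0.5, -1.1, 5.5]
gripper_width: 0.582
grasp_force: 35.9
```

```bash
python3 -m inch '[[0,0,-0.005,0],[0,0,-0.015,0],[0,0,-0.03,0],[0,0,-0.04,0],[0,0,-0.04,0],[0,0,-0.02,0],[0,0,0,0]]' 0.04 40
python3 - <<'E'
from h import *
from station import bot
print(bot.get_obs()["q"].round(2))
o=[]
for n in("top","side"):
    c=bot.read_camera(n)
    x0,y0=(240,85) if n=="top" else (300,105)
    o.append(cv2.resize(c["color"][y0:y0+130,x0:x0+130],None,fx=3,fy=3,interpolation=2))
cv2.imwrite("pics/lift.png",np.hstack(o)[:,:,::-1])
E
```

```text
t: 9.0
eef_pos: [0.596, 0.1032, 0.2298]
tool_rot: [0.001, 0.742, 0.671, 0.003]
contact_force: [0.8, -0.8, -0.5]
gripper_width: 0.581
grasp_force: 42.9
[-0.61  0.39  0.44  1.77 -0.19  1.01 -0.2 ]
```

View pics/lift.png

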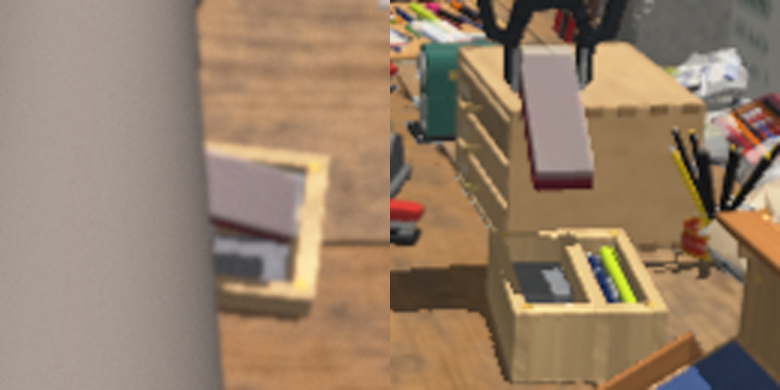

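The case is held, still tipped, and clear of the tray. Next I'll turn it so the far end points up the stand, then work out the approach.

```bash
python3 -m inch '[[0,0,0,-8.2],[0,0,0,-8.2],[0,0,0,-8.2],[0,0,0,-8.2],[0,0,0,-8.2],[0,0,0,-8.2],[0,0,0,-8.2],[0,0,0,-8.2],[0,0,0,-8.2],[0,0,0,-8.2],[0,0,0,-8.2],[0,0,0,-8.0]]'
python3 - <<'E'
from h import *
from station import bot
o=bot.get_obs();print(o["q"].round(2),delta((.48,-.217,.23),o))
E
```

```text
t: 10.3
eef_pos: [0.5927, 0.1029, 0.2233]
tool_rot: [-0.002, -0.025, 1.0, -0.0]
contact_force: [0.8, -0.1, -0.9]
gripper_width: 0.577
grasp_force: 42.9
[-0.33  0.38  0.07  1.76 -0.03  1.01  1.37] (array([ 0.1284, -0.314 , -0.0059]), np.float64(92.8))
```

```bash
python3 -m inch '[[0.016,-0.039,0,0],[0.016,-0.039,0,0],[0.016,-0.039,0,0],[0.016,-0.039,0,0],[0.016,-0.039,0,0],[0.016,-0.039,0,0],[0.016,-0.04,0,0],[0.016,-0.04,0,0],[0,0,0.02,0],[0,0,0.02,0],[0,0,0,0],[0,0,0,0]]'
python3 - <<'E'
from h import *
from station import bot
print(delta((.5755,-.2128,.185),bot.get_obs()))
o=[]
for n in("top","side"):
    c=bot.read_camera(n);np.savez(f"pics/{n}2.npz",**c)
    x0,y0=(350,75) if n=="top" else (330,135)
    o.append(cv2.resize(c["color"][y0:y0+160,x0:x0+130],None,fx=3,fy=3,interpolation=2))
cv2.imwrite("pics/appr.png",np.hstack(o)[:,:,::-1])
E
```

```text
t: 11.5
eef_pos: [0.479, -0.2156, 0.1844]
tool_rot: [-0.001, -0.022, 1.0, 0.0]
contact_force: [0.8, 0.1, -0.6]
gripper_width: 0.579
grasp_force: 42.9
(array([-0.0966, -0.0014, -0.0008]), np.float64(92.5))
```

View pics/appr.png

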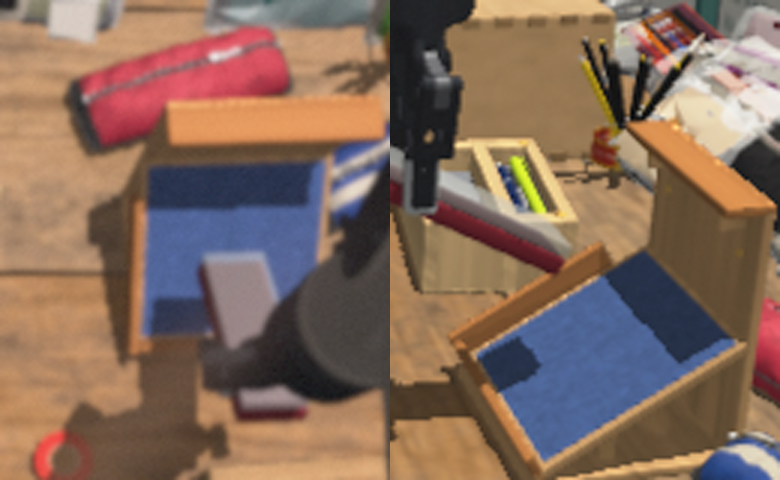

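The case is held level side to side, with its far end pointing under the hood and low. The board, cheek (left) and ledge are all clear of it.

```bash
python3 -m inch '[[-0.033,0,0,0],[-0.033,0,0,0],[-0.03,0,0,0],[0,0,0.008,0],[0,0,0.006,0],[0,0,0,0],[0,0,0,0]]' 0.04 25;python3 -m inch '[[0,0,0.006,0],[0,0,0.004,0],[0,0,0,0]]'
```

```text
t: 12.3
eef_pos: [0.5759, -0.2118, 0.1718]
tool_rot: [0.0, -0.022, 1.0, -0.0]
contact_force: [0.2, 0.3, -1.5]
gripper_width: 0.575
grasp_force: 41.6
t: 12.6
eef_pos: [0.5753, -0.2117, 0.1607]
tool_rot: [-0.0, -0.022, 1.0, 0.0]
contact_force: [-0.1, -0.2, -1.6]
gripper_width: 0.574
grasp_force: 41.7
```

```bash
python3 -m inch '[[0.001,0,0.006,0],[0.002,0,0.006,0],[0,0,0,0]]';python3 -m inch '[[0.004,0,0.007,0],[0.004,0,0.007,0],[0.003,0,0.007,0],[0,0,0,0]]'
```

```text
t: 12.9
eef_pos: [0.5699, -0.2126, 0.1489]
tool_rot: [-0.002, -0.021, 1.0, 0.0]
contact_force: [-8.7, 0.7, 7.0]
gripper_width: 0.576
grasp_force: 42.1
t: 13.3
eef_pos: [0.56, -0.2129, 0.1278]
tool_rot: [-0.001, -0.021, 1.0, 0.0]
contact_force: [-6.6, -0.7, 3.5]
gripper_width: 0.577
grasp_force: 41.5
```

```bash
python3 -m inch '[[0.001,0,0.008,0],[0.001,0,0.008,0],[0,0,0.008,0],[0,0,0.008,0],[0,0,0.008,0],[0,0,0,0]]';python3 -m inch '[[0,0,0.006,0],[-0.001,0,0.006,0],[-0.002,0,0.006,0],[0,0,0,0]]'
```

```text
t: 13.9
eef_pos: [0.5588, -0.2129, 0.0875]
tool_rot: [-0.001, -0.021, 1.0, 0.0]
contact_force: [-2.0, -0.1, 0.8]
gripper_width: 0.578
grasp_force: 42.0
t: 14.3
eef_pos: [0.5628, -0.2124, 0.0695]
tool_rot: [-0.0, -0.022, 1.0, 0.0]
contact_force: [-2.4, -0.2, 1.3]
gripper_width: 0.579
grasp_force: 43.0
```

```bash
python3 -m inch '[[-0.003,0,0.006,0],[-0.003,0,0.006,0],[-0.003,0,0.003,0],[0,0,0,0],[0,0,0,0]]'
python3 - <<'E'
from h import *
from station import bot
o=[]
for n in("top","side"):
    c=bot.read_camera(n);np.savez(f"pics/{n}3.npz",**c)
    x0,y0=(370,95) if n=="top" else (340,175)
    o.append(cv2.resize(c["color"][y0:y0+125,x0:x0+110],None,fx=3.6,fy=3.6,interpolation=2))
cv2.imwrite("pics/lay.png",np.hstack(o)[:,:,::-1])
E
```

```text
t: 14.8
eef_pos: [0.5717, -0.2118, 0.0549]
tool_rot: [-0.0, -0.022, 1.0, 0.0]
contact_force: [-3.1, -0.4, -0.9]
gripper_width: 0.578
grasp_force: 43.9
```

View pics/lay.png

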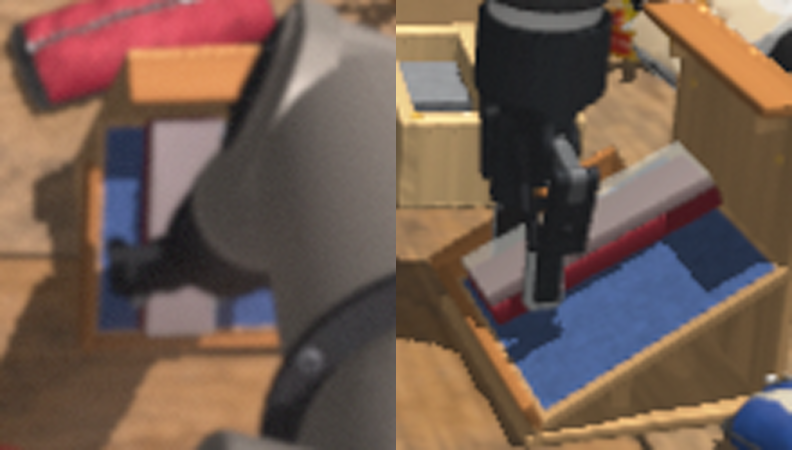

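Side view: the case is almost parallel to the board. Its foot corner is at about crop (505,322), just above the cloth near the ledge. I'll check the foot gap numerically.

Run:
```python
from h import *
s=dict(np.load("pics/side3.npz"));C=np.array([.546,-.156]);a=np.radians(2.5);ex=np.array([np.cos(a),np.sin(a)]);ey=np.array([-ex[1],ex[0]])
def W(x,y,z):
    h=x*np.cos(np.pi/6)-z*.5;return np.r_[C+ex*h+ey*y,.018+x*.5+z*np.cos(np.pi/6)]
for q in[(0,-.083,0),(0,-.083,.014),(.01,-.083,.005),(.156,-.083,0),(.15,-.083,.0)]:print(q,((proj(s,W(*q))-[340,175])*3.6+[396,0]).round())
# foot and far bottom-right corners: cast on the vertical plane of the case's right side
for u,v in[(505,322),(722,200)]:
    o,d=ray(s,(u-396)/3.6+340,v/3.6+175);n=np.r_[ey,0];k=((-.083-(o[:2]-C)@ey))/(d@n);p=o+k*d
    r=p[:2]-C;h=r@ex;zz=p[2]-.018;print("s,z'",(h*.866+zz*.5).round(4),(-h*.5+zz*.866).round(4))
```

```text
(0, -0.083, 0) [495. 346.]
(0, -0.083, 0.014) [485. 329.]
(0.01, -0.083, 0.005) [506. 331.]
(0.156, -0.083, 0) [724. 205.]
(0.15, -0.083, 0.0) [715. 210.]
s,z' 0.012 0.0108
s,z' 0.1562 0.0035
```

```bash
python3 -m inch '[[0,0,0.002,0],[0,0,0.002,0],[0,0,0,0]]';python3 -m inch '[[0,0,0.002,0],[0,0,0,0]]'
```

```text
t: 15.2
eef_pos: [0.5726, -0.2119, 0.0517]
tool_rot: [0.001, -0.022, 1.0, -0.0]
contact_force: [-0.9, 0.8, 2.2]
gripper_width: 0.574
grasp_force: 44.6
t: 15.4
eef_pos: [0.5725, -0.2122, 0.0496]
tool_rot: [0.001, -0.022, 1.0, -0.0]
contact_force: [-1.9, 0.3, 2.2]
gripper_width: 0.573
grasp_force: 44.7
```

```bash
python3 -m inch '[[0.001,0,0.002,0],[0,0,0,0]]';python3 -m inch '[[0.001,0,0.002,0],[0,0,0,0]]'
```

```text
t: 15.6
eef_pos: [0.5708, -0.2123, 0.0473]
tool_rot: [0.0, -0.022, 1.0, -0.0]
contact_force: [-0.5, -0.3, 2.6]
gripper_width: 0.578
grasp_force: 44.9
t: 15.8
eef_pos: [0.5707, -0.2124, 0.0467]
tool_rot: [0.001, -0.022, 1.0, -0.0]
contact_force: [-2.3, 0.5, 13.4]
gripper_width: 0.576
grasp_force: 50.7
```

```bash
python3 -m inch '[[0.003,0,0.001,0],[0,0,0,0]]';python3 -m inch '[[0.003,0,0.0015,0],[0,0,0,0]]'
```

```text
t: 16.0
eef_pos: [0.5684, -0.2126, 0.0456]
tool_rot: [0.002, -0.022, 1.0, -0.0]
contact_force: [1.9, 1.8, 9.0]
gripper_width: 0.58
grasp_force: 47.7
t: 16.2
eef_pos: [0.5684, -0.2126, 0.0455]
tool_rot: [0.005, -0.022, 1.0, -0.001]
contact_force: [5.1, 2.0, 12.5]
gripper_width: 0.574
grasp_force: 48.9
```

The case reached the ledge where predicted: x stalled with Fx = +5 N, and the grip at s≈30 mm equals its distance to the foot end. Now I'll release it, lift off, and go round to its right side.

```bash
python3 -m inch '[[0,0,0,0],[0,0,0,0],[0,0,-0.003,0],[0,0,-0.02,0],[0,0,-0.04,0],[0,0,-0.03,0],[0,0,0,0]]' 0.066
python3 -m inch '[[0,-0.02,0,0],[-0.03,-0.04,0,0],[0,0,0,0],[0,0,0,0]]' 0
python3 - <<'E'
from h import *
from station import bot
C=np.array([.546,-.156]);a=np.radians(2.5);ex=np.array([np.cos(a),np.sin(a)]);ey=np.array([-ex[1],ex[0]])
o=bot.get_obs();T=C+ex*.05+ey*-.112;print(T,delta(np.r_[T,.070],o))
r=o["eef_pos"][:2]-C;print(r@ex,r@ey)
c=bot.read_camera("side");np.savez("pics/side4.npz",**c);t=bot.read_camera("top")
o=[cv2.resize(m["color"][y0:y0+125,x0:x0+110],None,fx=3.6,fy=3.6,interpolation=2) for m,x0,y0 in((t,370,95),(c,340,175))]
cv2.imwrite("pics/rel.png",np.hstack(o)[:,:,::-1])
E
```

```text
t: 16.9
eef_pos: [0.5658, -0.2135, 0.1398]
tool_rot: [0.003, -0.021, 1.0, -0.001]
contact_force: [-0.2, 0.3, 0.7]
gripper_width: 0.773
grasp_force: 0.0
t: 17.3
eef_pos: [0.5955, -0.2719, 0.1344]
tool_rot: [-0.001, -0.021, 1.0, 0.0]
contact_force: [-0.6, 0.3, -0.4]
gripper_width: 0.091
grasp_force: 0.0
[ 0.60083778 -0.26571243] (array([-0.0057,  0.0059,  0.0644]), np.float64(92.4))
0.04438765049289452 -0.11794839153492494
```

View pics/rel.png

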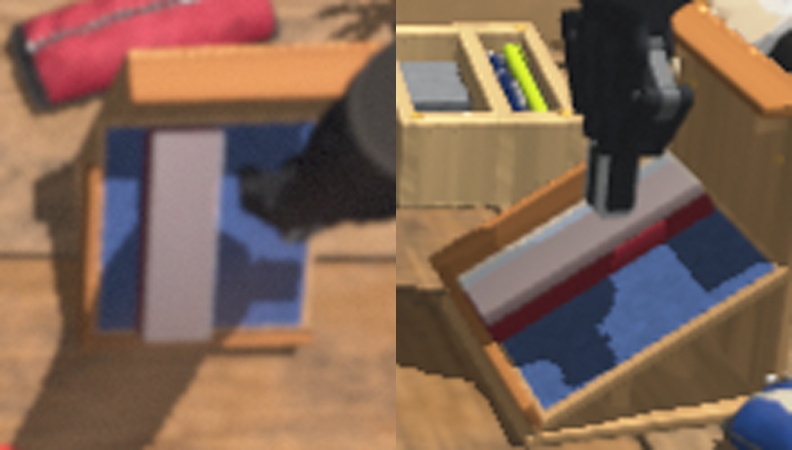

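The case lies flat, lid up, against the ledge. It is about 32 mm from the cheek, with the fingers free on its right side.

```bash
python3 -m inch '[[-0.003,0,0.03,0],[0,0,0.025,0],[0,0,0.008,0],[0,0,0,0]]'; python3 -m inch '[[0,0.01,0,0],[0,0.006,0,0],[0,0.006,0,0],[0,0,0,0]]'
```

```text
t: 17.8
eef_pos: [0.598, -0.2696, 0.0715]
tool_rot: [-0.001, -0.022, 1.0, 0.001]
contact_force: [0.6, 0.1, 0.6]
gripper_width: 0.003
grasp_force: 0.0
t: 18.2
eef_pos: [0.599, -0.2474, 0.0736]
tool_rot: [0.001, -0.023, 1.0, 0.0]
contact_force: [0.8, 0.5, 0.9]
gripper_width: 0.0
grasp_force: 0.0
```

```bash
python3 -m inch '[[0,0.006,0,0],[0,0.006,0,0],[0,0.006,0,0],[0,0.004,0,0],[0,0,0,0]]'; python3 -m inch '[[0,0.003,0,0],[0,0.003,0,0],[0,0,0,0]]'
```

```text
t: 18.7
eef_pos: [0.5973, -0.2258, 0.0726]
tool_rot: [-0.0, -0.022, 1.0, 0.0]
contact_force: [0.4, -1.3, 0.3]
gripper_width: 0.002
grasp_force: 0.0
t: 19.0
eef_pos: [0.597, -0.2204, 0.0727]
tool_rot: [-0.0, -0.022, 1.0, 0.0]
contact_force: [-0.1, -0.3, 0.6]
gripper_width: -0.003
grasp_force: 0.0
```

```bash
python3 -m inch '[[0,0.003,0,0],[0,0.003,0,0],[0,0,0,0]]'; python3 -m inch '[[0,0.002,0,0],[0,0.002,0,0],[0,0,0,0]]';  python3 - <<'E'
from h import *
from station import bot
C=np.array([.546,-.156]);a=np.radians(2.5);ex=np.array([np.cos(a),np.sin(a)]);ey=np.array([-ex[1],ex[0]])
r=bot.get_obs()["eef_pos"][:2]-C;print(r@ex,r@ey)
c=bot.read_camera("side");t=bot.read_camera("top")
o=[cv2.resize(m["color"][y0:y0+125,x0:x0+110],None,fx=3.6,fy=3.6,interpolation=2) for m,x0,y0 in((t,370,95),(c,340,175))]
cv2.imwrite("pics/push.png",np.hstack(o)[:,:,::-1])
E
```

```text
t: 19.3
eef_pos: [0.5966, -0.2171, 0.0731]
tool_rot: [0.0, -0.021, 1.0, -0.001]
contact_force: [0.0, -4.9, -0.6]
gripper_width: 0.001
grasp_force: 2.6
t: 19.6
eef_pos: [0.5963, -0.2168, 0.0737]
tool_rot: [0.001, -0.02, 1.0, -0.003]
contact_force: [-0.7, -13.1, -1.0]
gripper_width: -0.004
grasp_force: 6.1
0.047575963153487784 -0.06292869028232688
```

View pics/push.png

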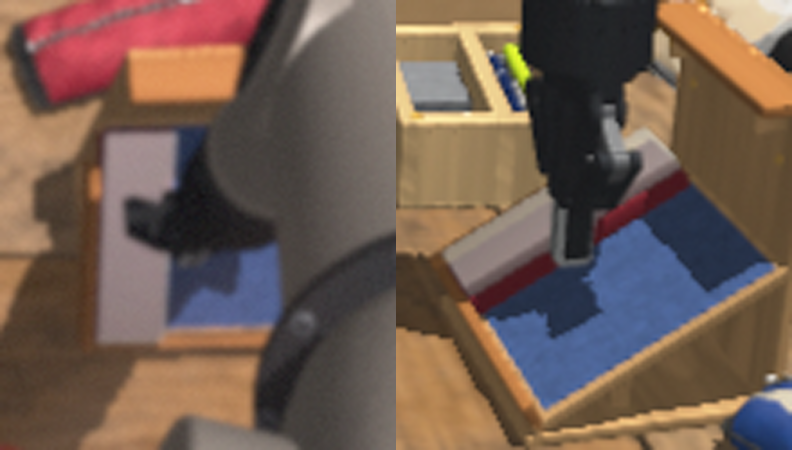

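The case sits along the cheek: the push stalled at -13 N and y' = -63 mm, where -64.5 was expected. Now I'll back off, press on the lid from above and draw it down-slope to be sure of the ledge.

```bash
python3 -m inch '[[0,-0.006,0,0],[0,-0.006,0,0],[0,0,-0.04,0],[0,0.02,0,0],[0,0.03,0,0],[0.002,0,0,0],[0,0,0.014,0],[0,0,0,0]]'; python3 -m inch '[[0,0,0.003,0],[0,0,0.003,0],[0,0,0,0]]'
```

```text
t: 20.5
eef_pos: [0.5915, -0.1732, 0.0966]
tool_rot: [-0.002, -0.022, 1.0, 0.0]
contact_force: [-0.8, 1.0, -1.4]
gripper_width: 0.001
grasp_force: 0.0
t: 20.8
eef_pos: [0.5927, -0.1736, 0.0922]
tool_rot: [-0.0, -0.021, 1.0, 0.0]
contact_force: [-0.4, 0.8, 0.4]
gripper_width: -0.0
grasp_force: 0.0
```

```bash
python3 -m inch '[[0,-0.005,0.001,0],[0,0,0.002,0],[0,0,0,0]]'; python3 -m inch '[[0,0,0.002,0],[0,0,0,0]]'
```

```text
t: 21.1
eef_pos: [0.5934, -0.1788, 0.0914]
tool_rot: [0.0, -0.021, 1.0, -0.0]
contact_force: [-4.8, 1.7, 11.3]
gripper_width: -0.002
grasp_force: 6.0
t: 21.3
eef_pos: [0.5935, -0.1789, 0.0911]
tool_rot: [0.001, -0.021, 1.0, 0.0]
contact_force: [-9.9, 2.4, 26.1]
gripper_width: 0.0
grasp_force: 13.3
```

Contact on the lid. Now draw down-slope.

```bash
python3 -m inch '[[0.002,0,0,0],[0,0,0,0]]'; python3 -m inch '[[0.002,0,0.001,0],[0,0,0,0]]'
```

```text
t: 21.5
eef_pos: [0.5933, -0.1788, 0.0911]
tool_rot: [0.003, -0.021, 1.0, -0.0]
contact_force: [-3.6, 2.5, 18.7]
gripper_width: 0.001
grasp_force: 9.4
t: 21.7
eef_pos: [0.5932, -0.1789, 0.0911]
tool_rot: [0.005, -0.022, 1.0, -0.0]
contact_force: [-2.2, 2.5, 22.6]
gripper_width: 0.0
grasp_force: 9.6
```

```bash
python3 -m inch '[[0.002,0,0,0],[0.002,0,0,0],[0,0,0,0]]'; python3 -m inch '[[0.002,0,0,0],[0.002,0,0,0],[0,0,0,0]]'
```

```text
t: 22.0
eef_pos: [0.5848, -0.1789, 0.0868]
tool_rot: [-0.0, -0.021, 1.0, -0.0]
contact_force: [-0.2, 0.3, 0.8]
gripper_width: -0.003
grasp_force: 0.4
t: 22.3
eef_pos: [0.5805, -0.1787, 0.0864]
tool_rot: [-0.001, -0.022, 1.0, 0.0]
contact_force: [-0.5, -0.1, -0.8]
gripper_width: -0.004
grasp_force: 0.0
```

```bash
python3 -m inch '[[0,0,-0.03,0],[0,0,-0.05,0],[0.01,0.03,-0.04,0],[0.015,0.047,0,0],[0.015,0.047,0,0],[0.015,0.047,0,0],[0.015,0.047,0,0],[0.01,0.047,0,0],[0.01,0.047,0,0],[0,0,0,0]]'
cat > meas.py <<'E'
from h import *
import sys
C=np.array([.546,-.156]);a=np.radians(2.5);ex=np.array([np.cos(a),np.sin(a)]);ey=np.array([-ex[1],ex[0]])
n=np.r_[-.5*ex,.866];P0=np.r_[C,.018]
def st(c,u,v,zp):
    o,d=ray(c,u,v);k=((P0+n*zp-o)@n)/(d@n);r=o+k*d-P0;h=r[:2]@ex;return np.array([h*.866+r[2]*.5,r[:2]@ey])
def lid(c,roi):
    x0,y0,x1,y1=roi;k=4
    im=cv2.resize(c["color"][y0:y1,x0:x1],None,fx=k,fy=k,interpolation=cv2.INTER_CUBIC)
    h=cv2.cvtColor(im,cv2.COLOR_RGB2HSV);m=cv2.inRange(h,(0,8,90),(180,75,255))&~cv2.inRange(h,(5,0,0),(120,255,255))
    nn,l,s,_=cv2.connectedComponentsWithStats(m);m=(l==1+s[1:,4].argmax()).astype(np.uint8)
    p=max(cv2.findContours(m,0,1)[0],key=cv2.contourArea)
    q=cv2.approxPolyN(cv2.convexHull(p),4,ensure_convex=True).reshape(-1,2)
    return (q+.5)/k-.5+[x0,y0],m.sum()/16
E
python3 - <<'E'
from meas import *
from station import bot
t,s=bot.read_camera("top"),bot.read_camera("side");np.savez("pics/top5.npz",**t);np.savez("pics/side5.npz",**s)
cv2.imwrite("pics/top5.png",t["color"][:,:,::-1])
for c,roi in((t,(390,118,470,205)),(s,(345,195,450,300)),(dict(np.load("pics/side4.npz")),(345,195,450,300))):
    q,A=lid(c,roi);print(A,q.round(1).tolist(),[st(c,*p,.024).round(4).tolist() for p in q])
print(bot.get_obs()["eef_pos"])
E
```

```text
t: 23.3
eef_pos: [0.476, 0.1359, 0.2061]
tool_rot: [-0.0, -0.027, 1.0, 0.001]
contact_force: [-0.1, 0.3, -0.6]
gripper_width: 0.002
grasp_force: 0.0
1228.0625 [[453.4, 185.4], [396.6, 189.4], [398.4, 131.1], [458.9, 127.4]] [[0.0098, -0.1442], [0.0039, 0.0004], [0.1524, 0.0015], [0.1567, -0.145]]
403.25 [[418.4, 221.4], [359.4, 257.9], [354.4, 247.9], [410.6, 214.1]] [[0.1461, -0.061], [0.0001, -0.0613], [0.0026, -0.0191], [0.1452, -0.0224]]
451.6875 [[425.1, 228.4], [364.6, 265.1], [357.9, 254.4], [415.4, 219.6]] [[0.1459, -0.0948], [0.0011, -0.093], [0.0014, -0.0474], [0.1442, -0.0497]]
[0.47761955 0.12968045 0.20595202]
```

```bash
sed -i 's/(5,0,0),(120,255,255)/(5,0,0),(135,255,255)/' meas.py
python3 - <<'E'
from meas import *
t,s=dict(np.load("pics/top5.npz")),dict(np.load("pics/side5.npz"))
q,A=lid(t,(385,118,470,205));print(A,q.round(1).tolist(),[st(t,*p,.024).round(4).tolist() for p in q])
hs=cv2.cvtColor(t["color"],cv2.COLOR_RGB2HSV)
for r in(145,165,180):print(r,[tuple(map(int,hs[r,c])) for c in range(392,401)])
print([tuple(map(int,hs[r,408])) for r in range(182,196)]);print([tuple(map(int,hs[r,435])) for r in range(182,196)])
E
```

```text
1146.5 [[453.4, 185.4], [396.6, 189.4], [398.4, 131.1], [458.9, 127.4]] [[0.0098, -0.1442], [0.0039, 0.0004], [0.1524, 0.0015], [0.1567, -0.145]]
145 [(15, 120, 91), (13, 136, 86), (12, 154, 111), (13, 157, 151), (13, 155, 170), (12, 143, 161), (8, 95, 134), (1, 42, 134), (0, 33, 148)]
165 [(13, 128, 80), (12, 144, 103), (12, 150, 141), (12, 154, 162), (11, 145, 156), (9, 104, 125), (1, 48, 118), (177, 36, 133), (177, 32, 142)]
180 [(12, 152, 84), (12, 151, 118), (12, 151, 157), (13, 151, 162), (10, 127, 139), (5, 70, 120), (0, 34, 127), (2, 36, 136), (0, 34, 137)]
[(0, 36, 140), (3, 35, 138), (2, 36, 140), (3, 35, 138), (1, 39, 138), (179, 39, 136), (4, 40, 139), (9, 53, 134), (10, 77, 119), (11, 112, 107), (13, 115, 104), (14, 110, 102), (13, 117, 118), (13, 119, 150)]
[(116, 92, 138), (117, 83, 135), (121, 64, 136), (157, 35, 133), (9, 82, 161), (12, 117, 166), (12, 136, 169), (13, 144, 177), (12, 142, 165), (12, 135, 130), (13, 113, 102), (11, 113, 113), (13, 124, 142), (13, 122, 163)]
```

Run:
```python
from meas import *
t=dict(np.load("pics/top5.npz"))
def W(x,y,z):
    h=x*.866-z*.5;return np.r_[C+ex*h+ey*y,.018+x*.5+z*.866]
for q in[(0,-.1,.014),(0,-.03,.014),(0,-.03,.024),(.003,-.03,.024),(.006,-.03,.024),(.15,-.03,.024),(.153,-.03,.024),(.156,-.1,0)]:print(q,proj(t,W(*q)).round(1))
hs=cv2.cvtColor(t["color"],cv2.COLOR_RGB2HSV)
for c in(408,435):print(c,[(r,*map(int,hs[r,c])) for r in range(122,137)])
```

```text
(0, -0.1, 0.014) [434.6 188.4]
(0, -0.03, 0.014) [407.5 189.3]
(0, -0.03, 0.024) [408.4 190.5]
(0.003, -0.03, 0.024) [408.5 189.3]
(0.006, -0.03, 0.024) [408.5 188.2]
(0.15, -0.03, 0.024) [411.3 131.7]
(0.153, -0.03, 0.024) [411.3 130.5]
(0.156, -0.1, 0) [437.2 126.9]
408 [(122, 12, 153, 177), (123, 12, 149, 132), (124, 13, 127, 94), (125, 15, 122, 86), (126, 13, 115, 84), (127, 14, 108, 92), (128, 15, 121, 93), (129, 12, 104, 91), (130, 4, 72, 81), (131, 177, 52, 99), (132, 178, 36, 133), (133, 179, 35, 151), (134, 179, 34, 156), (135, 2, 32, 157), (136, 0, 33, 156)]
435 [(122, 12, 147, 147), (123, 13, 131, 105), (124, 14, 125, 86), (125, 13, 111, 87), (126, 15, 119, 88), (127, 15, 112, 96), (128, 12, 91, 90), (129, 173, 32, 72), (130, 117, 68, 68), (131, 113, 108, 71), (132, 111, 126, 71), (133, 111, 119, 73), (134, 112, 111, 71), (135, 111, 115, 69), (136, 111, 129, 67)]
```

The lid touches the cheek with no gap at any of the rows checked, and the foot is at s≈0–2 mm. To be certain of the ledge, I'll press on the right side again and drag down-slope.

```bash
python3 - <<'E'
from h import *
from station import bot
print(delta((.605,-.243,.206),bot.get_obs()))
E
python3 -m inch '[[-0.01,-0.045,0,0],[-0.01,-0.045,0,0],[-0.015,-0.045,0,0],[-0.015,-0.045,0,0],[-0.015,-0.045,0,0],[-0.015,-0.045,0,0],[-0.015,-0.045,0,0],[-0.015,-0.045,0,0],[0,0,0,0]]'
python3 - <<'E'
from h import *
from station import bot
print(delta((.605,-.243,.08),bot.get_obs()))
E
```

```text
(array([-0.1099, -0.3782, -0.    ]), np.float64(92.7))
t: 24.3
eef_pos: [0.6024, -0.2372, 0.2059]
tool_rot: [0.0, -0.016, 1.0, -0.003]
contact_force: [-0.1, 0.5, 0.0]
gripper_width: -0.001
grasp_force: 0.0
(array([-0.0024, -0.0051,  0.126 ]), np.float64(91.8))
```

```bash
python3 -m inch '[[0,0,0.045,0],[0,0,0.045,0],[0,0,0.03,0],[0,0,0.006,0],[0,0.006,0,0],[0,0.006,0,0],[0,0.004,0,0],[0,0,0,0]]'; python3 -m inch '[[0,0.003,0,0],[0,0.003,0,0],[0,0,0,0]]'
```

```text
t: 25.1
eef_pos: [0.6028, -0.216, 0.0829]
tool_rot: [0.002, -0.02, 1.0, -0.004]
contact_force: [-2.1, -10.6, -1.8]
gripper_width: 0.002
grasp_force: 5.7
t: 25.4
eef_pos: [0.6023, -0.2153, 0.0838]
tool_rot: [0.002, -0.018, 1.0, -0.007]
contact_force: [-3.7, -21.1, -0.1]
gripper_width: -0.002
grasp_force: 10.7
```

Pressed against the cheek at about 21 N. Now drag along the slope toward the ledge.

```bash
python3 -m inch '[[0.003,0,0.0017,0],[0,0,0,0]]'; python3 -m inch '[[0.003,0,0.0017,0],[0,0,0,0]]';python3 -m inch '[[0.003,0,0.0017,0],[0,0,0,0]]'
```

```text
t: 25.6
eef_pos: [0.6022, -0.2154, 0.0835]
tool_rot: [0.005, -0.018, 1.0, -0.007]
contact_force: [1.6, -21.3, 2.2]
gripper_width: -0.005
grasp_force: 10.6
t: 25.8
eef_pos: [0.6019, -0.2155, 0.0831]
tool_rot: [0.008, -0.018, 1.0, -0.007]
contact_force: [6.0, -20.6, 4.9]
gripper_width: -0.002
grasp_force: 10.5
t: 26.0
eef_pos: [0.6006, -0.2155, 0.0822]
tool_rot: [0.01, -0.018, 1.0, -0.007]
contact_force: [8.0, -19.8, 6.5]
gripper_width: -0.005
grasp_force: 10.5
```

```bash
python3 -m inch '[[0.003,0,0.0017,0],[0,0,0,0]]'; python3 -m inch '[[0.003,0,0.0017,0],[0,0,0,0]]';python3 -m inch '[[0.003,0,0.0017,0],[0,0,0,0]]'
```

```text
t: 26.2
eef_pos: [0.598, -0.2156, 0.0807]
tool_rot: [0.01, -0.018, 1.0, -0.008]
contact_force: [8.9, -20.5, 8.1]
gripper_width: 0.001
grasp_force: 10.4
t: 26.4
eef_pos: [0.5948, -0.2156, 0.0788]
tool_rot: [0.01, -0.018, 1.0, -0.007]
contact_force: [8.6, -21.0, 7.7]
gripper_width: -0.001
grasp_force: 10.3
t: 26.6
eef_pos: [0.5915, -0.2156, 0.0769]
tool_rot: [0.01, -0.018, 1.0, -0.007]
contact_force: [8.1, -19.8, 7.7]
gripper_width: -0.001
grasp_force: 10.3
```

```bash
python3 -m inch '[[0,-0.006,0,0],[0,-0.012,0,0],[0,0,-0.04,0],[0,0,-0.05,0],[0,0,-0.04,0],[0.015,0.047,0,0],[0.015,0.047,0,0],[0.015,0.047,0,0],[0.015,0.047,0,0],[0.01,0.047,0,0],[0.01,0.047,0,0],[0.01,0.047,0,0]]'
python3 -m inch '[[0,0.047,0,0],[0,0,0,0]]'
python3 - <<'E'
from meas import *
from station import bot
t,s=bot.read_camera("top"),bot.read_camera("side")
for c,roi in((s,(345,195,450,300)),(dict(np.load("pics/side5.npz")),(345,195,450,300))):
    q,A=lid(c,roi);print(A,q.round(1).tolist(),[st(c,*p,.024).round(4).tolist() for p in q])
g0,g1=[cv2.cvtColor(c,cv2.COLOR_RGB2GRAY)[115:205,385:470].astype(np.float32) for c in(np.load("pics/top5.npz")["color"],t["color"])]
for sl in(slice(5,25),slice(60,82)):print(cv2.phaseCorrelate(g0[sl,12:36].copy(),g1[sl,12:36].copy()))
for c in(400,408,415):
    v0=np.load("pics/top5.npz")["color"][:,c].astype(int);v1=t["color"][:,c].astype(int)
    print(c,v0[186:193].tolist(),v1[186:193].tolist());print(v0[128:134].tolist(),v1[128:134].tolist())
# bystanders & tray: change since start
d=np.abs(t["color"].astype(int)-np.load("pics/top0.npz")["color"]).max(2)
for n,(x0,y0,x1,y1) in dict(tape=(355,215,388,243),box=(415,225,485,260),stapler=(187,190,222,245)).items():print(n,d[y0:y1,x0:x1].max(),(d[y0:y1,x0:x1]>40).sum())
o=bot.get_obs();print(o["eef_pos"].round(3),o["contact_force"].round(1))
E
```

```text
t: 27.8
eef_pos: [0.4803, 0.1038, 0.2011]
tool_rot: [0.001, -0.022, 1.0, 0.0]
contact_force: [0.8, 1.5, -0.1]
gripper_width: 0.004
grasp_force: 0.0
t: 28.0
eef_pos: [0.478, 0.1567, 0.2012]
tool_rot: [0.001, -0.027, 1.0, 0.002]
contact_force: [0.2, -0.7, 0.6]
gripper_width: 0.0
grasp_force: 0.0
390.375 [[418.6, 221.1], [359.6, 257.9], [354.1, 248.4], [407.6, 215.6]] [[0.1469, -0.0607], [0.0005, -0.0618], [0.0015, -0.0203], [0.1381, -0.0212]]
403.25 [[418.4, 221.4], [359.4, 257.9], [354.4, 247.9], [410.6, 214.1]] [[0.1461, -0.061], [0.0001, -0.0613], [0.0026, -0.0191], [0.1452, -0.0224]]
((0.02156255305753696, 0.030677796691572112), 1.0051910802721977)
((0.002754898314714538, 0.10472249080274842), 0.9548634307252036)
400 [[134, 116, 116], [134, 115, 115], [135, 117, 115], [130, 112, 106], [118, 95, 82], [112, 81, 61], [100, 72, 52]] [[133, 114, 115], [134, 115, 114], [135, 118, 114], [130, 111, 105], [118, 93, 81], [111, 82, 63], [102, 73, 55]]
[[94, 71, 54], [92, 72, 56], [82, 63, 55], [87, 70, 69], [117, 100, 101], [137, 119, 120]] [[94, 73, 53], [92, 70, 53], [81, 61, 56], [90, 72, 
[... 239 characters left out ...]
, [111, 82, 65], [104, 75, 57]]
[[93, 71, 49], [91, 69, 54], [81, 61, 58], [99, 79, 81], [133, 114, 115], [151, 130, 131]] [[97, 73, 55], [91, 69, 53], [81, 61, 57], [96, 76, 79], [132, 114, 114], [154, 134, 135]]
415 [[149, 131, 131], [157, 131, 120], [166, 129, 110], [172, 126, 99], [169, 120, 86], [142, 98, 68], [116, 84, 63]] [[151, 133, 132], [159, 132, 121], [166, 129, 109], [174, 129, 101], [166, 117, 84], [145, 102, 73], [118, 85, 63]]
[[95, 73, 54], [88, 67, 56], [78, 59, 56], [102, 83, 84], [136, 117, 119], [150, 132, 134]] [[96, 74, 56], [91, 72, 60], [81, 61, 59], [96, 77, 81], [134, 116, 117], [150, 131, 132]]
tape 6 0
box 7 0
stapler 112 974
[0.479 0.15  0.201] [ 0.5 -0.8  0.4]
```

The case did not move under about 11 N down-slope or 20 N sideways, so it is seated against both the ledge and the cheek. The arm is clear and has never been near the stapler, so the picture change there must be the arm or its shadow in view.

```bash
python3 -c "
from station import bot
print(bot.hand_in())"
```

```text
the job is handed in; nothing more can be done
None
```

The pen case lies lid up on the stand, lengthwise up the slope and seated against both the ledge and the cheek; the job was handed in at about 28 s, with the tape and pen box unmoved, but the stapler was partly changed in the last picture (taken to be the arm or its shadow) so it was not confirmed.

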